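# Swap the two colour pots in the carrier and hold it up

### The job

In the small wooden carrier the red pot and the blue pot stand in each other's places: swap them, while the carrier stands on the table, so that each sits fully down in the collar of its own colour. Then grip the carrier by its bar handle, lift it about 10 cm and finish while still holding it there, steady and level, with both pots in it. Tip nothing over, and leave the yellow pot, the green pot and the cup where they are.

Things in the scene. Friction and masses are not known exactly. Their poses are not given: they have to be found in the camera images.
- carrier: loose wooden carrier, 0.35 kg: base board 80 mm (its x) by 236 mm (its y) by 10 mm thick; at y = +80 mm a red collar and at y = -80 mm a blue collar on the board, each 60 mm outside, 50 mm inside diameter, 7 mm tall (top 17 mm above the table); a bar handle bridges the middle. It may stand at any yaw. Origin: centre of its underside, z up
- red_well (a point): centre of the floor of the red collar, 10 mm above the carrier's underside; a seated pot's underside is here
- blue_well (a point): centre of the floor of the blue collar, 10 mm above the carrier's underside
- handle (a point): middle of the handle bar, 81 mm above the carrier's underside. The bar is 82 mm long along the carrier's x, 14 mm thick along its y, 24 mm tall (69 to 93 mm above the underside), on two posts 12 mm wide at x = -29 and +29 mm; 46 mm are open between the posts below it
- red_pot: small open white plastic pot of red colour, 44 mm across at the top, 40 mm at the foot, 30 mm tall, 30 g; origin: centre of its underside, z up. Starts in the blue collar
- blue_pot: small open white plastic pot of blue colour, 44 mm across at the top, 40 mm at the foot, 30 mm tall, 30 g; origin: centre of its underside, z up. Starts in the red collar
- yellow_pot: small open white plastic pot of yellow colour, 44 mm across at the top, 40 mm at the foot, 30 mm tall, 30 g; origin: centre of its underside, z up. A bystander on the table, to be left alone
- green_pot: small open white plastic pot of green colour, 44 mm across at the top, 40 mm at the foot, 30 mm tall, 30 g; origin: centre of its underside, z up. A bystander on the table, to be left alone
- cup: loose unglazed pale cup without handle, 83 mm across, 83 mm tall; a bystander to be left alone. Origin: centre of its underside

How it is judged:
By the outcome, as a careful person would: the job done as asked, in the order asked, and still so for the second after the job is handed in, while the arm keeps its last pose, push and grip.
It also fails if it takes over 67 s, if anything falls off the work surface, if the arm or the gripper's body presses on something with over 40 N, if the wrist force passes 120 N, or if a joint passes its speed limit or range.

### The arm

A 7-joint arm with a two-finger parallel gripper is mounted at the origin on a cart in front of the work surface, level with it; the furniture and walls round the work are solid. World frame = base frame: x ahead of the robot, y to its left, z up, the work surface at z = 0. Lengths are in mm, angles in rad, forces in N, time in s.
With the tool pointing down it reaches from about 350 to 900 mm from the base axis. Payload 19.9 kg.
Tool frame: the origin (TCP) lies at the very end of the fingers, on their centre line; the grasp point (between the pads) lies 19 mm behind it (robot.grip_point_offset is the distance from the TCP to the grasp point, in mm); z points along the fingers, y is the line along which they close (so a half turn about z gives the same grasp; the last joint's range is limited). The gripper opens to 94 mm and grips with 3 to 60 N. Pads are 16 mm wide; open, the fingers measure 119 mm over their backs; the gripper's body (75 mm by 177 mm) begins 78 mm behind the grasp point.
Start: joints at [-1.218, 0.417, -0.01, 1.614, 0.005, 1.111, -0.053], TCP at [240.378, 576.903, 205.425] pointing down, gripper open.
Joint ranges: [-2.81, 2.81], [-0.39, 2.02], [-1.27, 1.25], [0.06, 2.57], [-1.19, 4.33], [0.19, 2], [-2.82, 2.82]. Speed limits (rad/s): [1.89, 1.89, 2.39, 2.39, 3.01, 3.01, 3.01].

### API

Orientations are given as a unit quaternion [w, x, y, z].
In Python, from plant import telemetry, viewer, robot, nets gives the robot as it stands. The module is installed in compiled form; this text tells all that it offers.
- The arm moves only by the tool apply_moves, never from a script. Its argument "moves" is a list of rows, each a list of 5 numbers: the shift along the tool's x, y, z in mm, then the turn about the tool's z in degrees, then the closure, from 0 (fully open) to 1 (shut). A call has 1 to 10 rows; each row is the pose to reach, as a shift and turn from the pose commanded when the call began, along the tool's axes at that moment; what a row does not reach only later rows make up. A row lasts 1/8 s, in which the tool goes at most 62.5 mm and 10.7 degrees, less where a joint would pass 70% of its speed; a pose out of reach is approached as far as the arm can. A call with a gripper value outside its range is refused whole. The fingers move at their own pace and stop on an object; the grip force is fixed at half the most. Time passes only in rows, so rows that repeat a pose let the fingers close. It gives the time, the measured TCP pose, the force, the opening and the grip force at its end, in the units of the state.
- telemetry.get_obs(): the state, without advancing time (a new reading comes with each control period).
- viewer.read_camera(name): name is "side" or "top"; returns a dict with "img" (400x640x3 uint8, blue, green, red), "fx", "fy", "cx", "cy" (pixels), "view" (4x4, takes a point from world to camera coordinates). Camera axes: x right, y up, looking along -z (the intrinsics and any distortion apply to the point x, -y, -z); pixel columns grow to the right and rows downward; lengths in mm; the calibration is good to about 2 mm. A picture is of the moment at which its call begins. There is no depth.
- robot.hand_in(): hands the job in; it is judged then, once.
Trained networks look in the newest picture that a camera, given by its name, has taken for a name from the list of things; names that differ only in an ending like _2 or _b are one class to them, and where a whole thing is asked for, a point or a joint stands for the part that bears it (a point fixed in the world has none). Each returns a list of dicts, best first, with "score" (0 to 1); they miss things now and then, are a little off and sometimes report something else, mostly with a low value. They report only what shows in the picture. A call takes as long as a camera call.
- nets.boxes_of(camera, query): "bbox" ([left, top, right, bottom] in pixels, round what is visible of it).
- nets.pinpoint(camera, query): "xy" ([column, row] in pixels: a listed point, or the origin of a listed thing).
The state is a dict: "clock": time; "q": joint angles; "joint_velocities": joint speeds; "joint_efforts": joint torques, N m; "tcp_pos": TCP position; "tcp_rot": TCP orientation; "contact_force": force on the tool from outside, world axes, zero at the start; "moment": the same for the moment, N m; "opening": finger opening in mm; "grasp_force": force on a finger pad.
Only numpy, scipy, OpenCV 4.12 (cv2) and the standard library are available. Lean on these libraries where they do the work, as an engineer would, in place of code of your own. Each camera call takes 0.05 s, during which the arm holds its last target. There are 200 camera calls.

## Working session

There is one attempt and no reset: what is moved stays moved. The work goes in short steps, Python scripts to look and compute and a tool call to move; the robot and the scene stay as the last step left them, time stands still between calls to the robot, and variables do not carry over. Pictures are saved under pics/ and viewed, at most 10 in all, crops included, and the job is handed in when it is done.

Besides the shell and the picture viewer there is one more tool, called after "Emit:" by a JSON object that holds its "method" and its "body", one argument or row to a line. apply_moves: Moves the arm, as the interface text tells. Its arguments: {"type":"object","properties":{"moves":{"type":"array","items":{"type":"array","items":{"type":"number"}}}},"required":["moves"]}

```bash
mkdir -p pics
cat > h.py <<'E'
import numpy as np, cv2
from plant import telemetry, viewer, robot, nets
from scipy.optimize import least_squares
def proj(c,P):
    P=np.atleast_2d(P); v=(c['view']@np.c_[P,np.ones(len(P))].T).T
    return np.c_[c['cx']+c['fx']*v[:,0]/-v[:,2], c['cy']+c['fy']*-v[:,1]/-v[:,2]]
def onplane(c,uv,z):
    R=c['view'][:3,:3];t=c['view'][:3,3];C=-R.T@t
    d=R.T@np.array([(uv[0]-c['cx'])/c['fx'],-(uv[1]-c['cy'])/c['fy'],-1.]); return C+d*(z-C[2])/d[2]
def tri(cs,uvs):
    f=lambda p:np.ravel([proj(c,p)[0]-u for c,u in zip(cs,uvs)])
    r=least_squares(f,[500,0,0]); return r.x,np.abs(r.fun).max()
E
python3 - <<'E'
from h import *
np.set_printoptions(precision=1,suppress=True)
cs=[]
for n in("side","top"):
    c=viewer.read_camera(n);cs.append(c);cv2.imwrite(f'pics/{n}0.png',c['img']);print(n,[k for k in c],c['fx'],-c['view'][:3,:3].T@c['view'][:3,3])
for q in["carrier","red_well","blue_well","handle","red_pot","blue_pot","yellow_pot","green_pot","cup"]:
    rs=[nets.pinpoint(n,q) for n in("side","top")]
    print(q,[[(np.round(d['xy'],1).tolist(),round(d['score'],2)) for d in r[:3]] for r in rs])
    if all(rs): print('   ',*tri(cs,[r[0]['xy'] for r in rs]))
o=telemetry.get_obs();print(o['clock'],o['tcp_pos'],o['tcp_rot'],o['opening'],o['contact_force'])
E
```

```text
side ['img', 'fx', 'fy', 'cx', 'cy', 'view'] 480.13085171423256 [   51.7 -1024.    963.6]
top ['img', 'fx', 'fy', 'cx', 'cy', 'view'] 473.71547315416774 [ 349.8  -56.9 1155.4]
carrier [[([319.5, 235.7], 0.62), ([338.8, 223.5], 0.2)], [([344.7, 224.9], 0.9), ([334.5, 190.9], 0.57)]]
    [523.6 -97.   -1. ] 0.7849009373559852
red_well [[([338.6, 222.2], 0.64)], [([336.6, 192.2], 0.84), ([338.6, 191.2], 0.27)]]
    [602.5 -78.5   6.1] 0.44490344471080334
blue_well [[([297.4, 246.2], 0.57)], [([354.4, 255.0], 0.96)]]
    [ 446.1 -116.9    9.3] 0.2994646243451484
handle [[([313.1, 213.7], 0.83)], [([347.4, 217.4], 0.66)]]
    [518.5 -97.7  90.2] 3.8590602422816005
red_pot [[([294.0, 246.6], 0.75)], [([352.0, 257.9], 0.73)]]
    [ 438.9 -110.8    6. ] 0.5768899487621866
blue_pot [[([336.1, 223.3], 0.44)], [([335.5, 195.8], 0.69)]]
    [594.7 -75.8   2.5] 0.21727942752067975
yellow_pot [[([273.5, 178.7], 0.42)], [([211.1, 227.8], 0.74)]]
    [523.2 235.9  -6.3] 0.4550715039341071
green_pot [[([364.5, 300.3], 0.52)], [([454.1, 224.4], 0.56), ([346.9, 225.7], 0.49)]]
    [ 516.6 -364.5   -2.9] 0.009990667667352682
cup [[([312.5, 162.9], 0.65)], [([208.0, 163.6], 0.66)]]
    [683.8 245.7   3.6] 1.8120847752127816
1.0 [240.4 576.9 205.4] [-0.   0.2  1.  -0. ] 94.38851188547437 [-0.6 -0.  -0.9]
```

Run:
```python
import cv2
a=cv2.imread('pics/top0.png')[150:300,240:440];b=cv2.imread('pics/side0.png')[170:290,250:410]
cv2.imwrite('pics/c0.png',cv2.resize(a,(800,600),interpolation=cv2.INTER_CUBIC))
cv2.imwrite('pics/c1.png',cv2.resize(b,(800,600),interpolation=cv2.INTER_CUBIC))
```

```text
(no output)
```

View pics/top0.png

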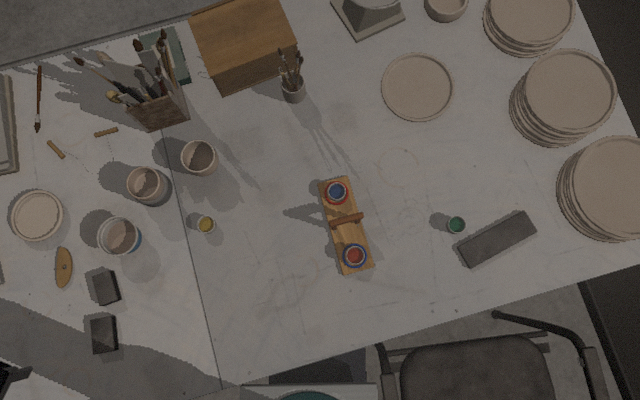

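View pics/c0.png

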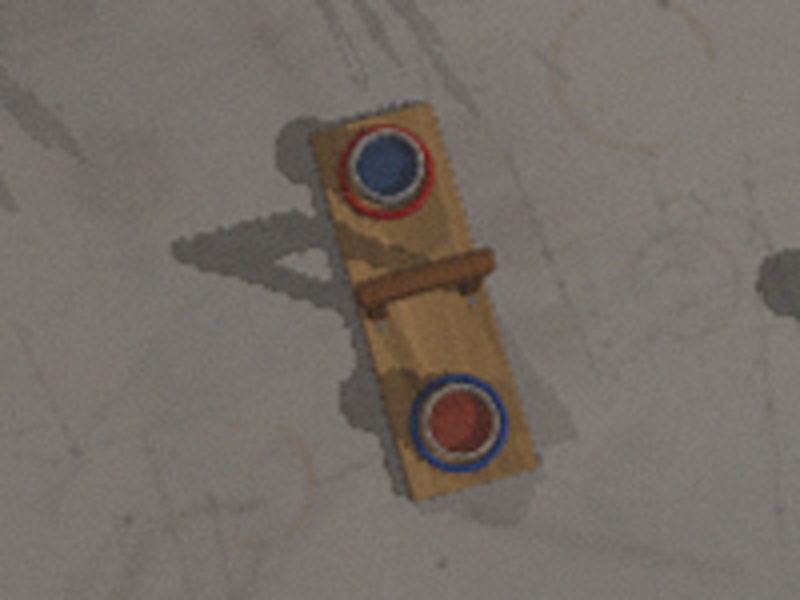

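View pics/c1.png

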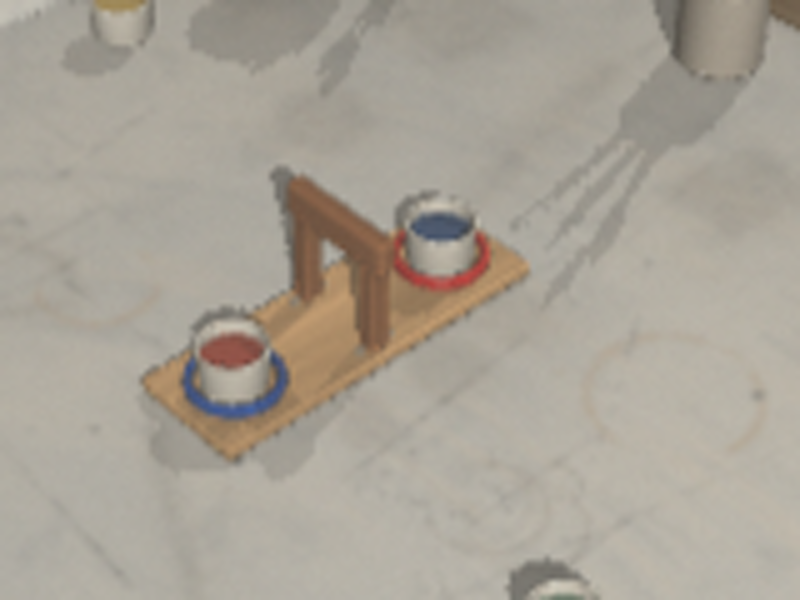

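The pictures show the carrier with its red collar far, at top (336,192), and its blue collar near, at (354,255). The blue pot is in the red collar and the red pot in the blue one. The bar centre is near top (346.6,217.5) and side (318.5,214). The network's side value for the handle, 313, is about 5 px too far left. Next I fit the carrier pose from both views.

```bash
cat >> h.py <<'E'
def cpts(p,L):
    c,s=np.cos(p[2]),np.sin(p[2]); L=np.atleast_2d(L)
    return np.c_[p[0]+c*L[:,0]-s*L[:,1],p[1]+s*L[:,0]+c*L[:,1],L[:,2]]
def rim(c,xyz,col=None):
    "centre of the whitish pot rim/inside, blobs near a projected point"
E
python3 - <<'E'
from h import *
from scipy.spatial.transform import Rotation as Ro
np.set_printoptions(precision=2,suppress=True)
S=viewer.read_camera("side");T=viewer.read_camera("top")
t=lambda a:[240+a[0]/4,150+a[1]/4]
s=lambda a:[250+a[0]/5,170+a[1]/5]
obsT=[([40,118,10],(312,133)),([-40,118,10],(432,102)),([-40,-118,10],(540,463)),([40,-118,10],(412,499)),([0,80,17],(387,172)),([0,-80,17],(459,424)),([0,0,93],(427,270))]
obsS=[([-40,118,10],(527,263)),([-40,-118,10],(234,452)),([40,-118,10],(142,378)),([0,80,17],(442,252)),([0,-80,17],(236,377)),([0,0,93],(345,213))]
# carrier x: yaw such that +y points to red (world ~+x) => yaw ~ -76deg ; x axis points to world +/-y
L=[]
def f(p):
    return np.r_[(proj(T,cpts(p,[o[0] for o in obsT]))-[t(o[1]) for o in obsT]).ravel(),(proj(S,cpts(p,[o[0] for o in obsS]))-[s(o[1]) for o in obsS]).ravel()]
r=least_squares(f,[522,-97,np.deg2rad(-76)],loss='soft_l1')
print(r.x,np.rad2deg(r.x[2]));print(f(r.x).reshape(-1,2))
for n,L in(("red",[0,80,10]),("blue",[0,-80,10]),("handle",[0,0,81])):print(n,cpts(r.x,L))
print('handle top tri',tri([S,T],[s((345,213)),t((427,270))]))
print('blue pot rim',tri([S,T],[s((437,217)),t((386,167))]),'red pot rim',tri([S,T],[s((231,338)),t((460,421))]))
o=telemetry.get_obs();q=np.array(o['tcp_rot']);print(Ro.from_quat(q[[1,2,3,0]]).as_matrix())
E
```

```text
[ 523.1  -101.26   -1.43] -81.89823007420542
[[ 36.36  -8.41]
 [-25.33   4.61]
 [-36.12   8.89]
 [ 28.86  -5.64]
 [  4.45  -1.44]
 [ -2.05  -0.08]
 [  1.26   0.72]
 [-12.67 -10.96]
 [-19.23 -17.54]
 [ 14.44  13.51]
 [  2.53   1.19]
 [ -0.94  -1.91]
 [ -0.03  -0.31]]
red [[602.3  -89.99  10.  ]]
blue [[ 443.9  -112.54   10.  ]]
handle [[ 523.1  -101.26   81.  ]]
handle top tri (array([525.15, -98.51,  89.14]), np.float64(0.1761768358882705))
blue pot rim (array([596.5 , -77.94,  42.39]), np.float64(0.005142495421694093)) red pot rim (array([ 443.03, -116.63,   43.59]), np.float64(0.049133391465488785))
[[-0.92  0.38  0.  ]
 [ 0.38  0.92 -0.  ]
 [-0.   -0.   -1.  ]]
```

Run:
```python
from h import *
np.set_printoptions(precision=2,suppress=True)
S=viewer.read_camera("side");T=viewer.read_camera("top")
t=lambda a:[240+a[0]/4,150+a[1]/4]
s=lambda a:[250+a[0]/5,170+a[1]/5]
obsT=[([-40,118,10],(312,133)),([40,118,10],(432,102)),([40,-118,10],(540,463)),([-40,-118,10],(412,499)),([0,80,17],(387,172)),([0,-80,17],(459,424)),([0,0,93],(427,270))]
obsS=[([40,118,10],(527,263)),([40,-118,10],(234,452)),([-40,-118,10],(142,378)),([0,80,17],(442,252)),([0,-80,17],(236,377)),([0,0,93],(345,213))]
def f(p):
    return np.r_[(proj(T,cpts(p,[o[0] for o in obsT]))-[t(o[1]) for o in obsT]).ravel(),(proj(S,cpts(p,[o[0] for o in obsS]))-[s(o[1]) for o in obsS]).ravel()]
r=least_squares(f,[522,-97,np.deg2rad(-76)],loss='soft_l1')
print(r.x,np.rad2deg(r.x[2]));print(f(r.x).reshape(-1,2))
for n,L in(("red",[0,80,10]),("blue",[0,-80,10]),("handle",[0,0,81])):print(n,cpts(r.x,L))
np.save('carrier.npy',r.x)
```

```text
[522.44 -98.84  -1.32] -75.89062387422892
[[-0.79 -0.19]
 [ 0.17 -0.9 ]
 [ 0.48  0.82]
 [ 0.32  0.8 ]
 [ 0.15 -0.42]
 [ 0.37 -0.54]
 [ 0.2   1.04]
 [ 1.41 -0.17]
 [-0.66  0.05]
 [-0.13 -0.2 ]
 [ 0.12 -0.63]
 [ 0.24 -0.76]
 [-0.63 -0.73]]
red [[600.03 -79.34  10.  ]]
blue [[ 444.85 -118.34   10.  ]]
handle [[522.44 -98.84  81.  ]]
```

```bash
cat >> h.py <<'E'
from scipy.spatial.transform import Rotation as Ro
np.set_printoptions(precision=1,suppress=True)
def shift(*targets,yaw=14.1):
    o=telemetry.get_obs();q=np.array(o['tcp_rot']);R=Ro.from_quat(q[[1,2,3,0]]).as_matrix()
    a=np.rad2deg(np.arctan2(R[1,1],R[0,1]))
    print('t',o['clock'],'tcp',o['tcp_pos'],'yaw',a,'open',o['opening'],'F',o['contact_force'],'turn',(a-yaw+90)%180-90,'q',np.array(o['q']))
    for t in targets: print(t,'->',R.T@(np.array(t)-o['tcp_pos']))
E
python3 -c "
from h import *
shift([470,200,200],[443,-117,110])"
```

```text
t 1.2 tcp [240.4 576.9 205.4] yaw 67.3789801081342 open 94.06091643766781 F [0.2 0.9 0.1] turn 53.27898010813419 q [-1.2  0.4 -0.   1.6  0.   1.1 -0.1]
[470, 200, 200] -> [-356.9 -259.6    5.5]
[443, -117, 110] -> [-453.9 -562.6   95.5]
```

Emit:
{"method": "apply_moves", "body": {
  "moves": [
    [-60, -40, 0, 10, 0.25],
    [-120, -85, 0, 20, 0.25],
    [-180, -130, 0, 30, 0.25],
    [-240, -173, 0, 40, 0.25],
    [-300, -216, 5, 53.3, 0.25],
    [-357, -260, 5, 53.3, 0.25],
    [-373, -310, 20, 53.3, 0.25],
    [-390, -360, 35, 53.3, 0.25],
    [-406, -411, 50, 53.3, 0.25],
    [-422, -461, 65, 53.3, 0.25]
  ]
}}

```text
clock: 2.45
tcp_pos: [454.0, 13.9, 147.7]
tcp_rot: [0.0, 0.615, 0.788, 0.0]
contact_force: [0.2, -0.5, -1.1]
opening: 70.6
grasp_force: 0.0
```

```bash
python3 -c "
from h import *
shift([443,-117,110],[443,-117,22])"
```

```text
t 2.45 tcp [454.   13.9 147.7] yaw 14.086135698926782 open 70.64960874270959 F [ 0.2 -0.5 -1.1] turn -0.01386430107321246 q [-0.5  0.2  0.5  2.1 -0.1  0.9  0.3]
[443, -117, 110] -> [-124.3  -42.6   37.6]
[443, -117, 22] -> [-124.3  -42.7  125.6]
```

Emit:
{"method": "apply_moves", "body": {
  "moves": [
    [0, 0, 0, 0, 0.25],
    [0, 0, 0, 0, 0.25],
    [0, 0, 0, 0, 0.25]
  ]
}}

```text
clock: 2.82
tcp_pos: [454.4, 16.9, 148.0]
tcp_rot: [0.0, 0.614, 0.789, 0.0]
contact_force: [-0.7, 0.3, 0.4]
opening: 70.4
grasp_force: 0.0
```

```bash
python3 -c "
from h import *
shift([443,-117,110],[443,-117,22])"
```

```text
t 2.825 tcp [454.4  16.9 148. ] yaw 14.187513765472595 open 70.36506620032439 F [-0.7  0.3  0.4] turn 0.08751376547259326 q [-0.5  0.2  0.5  2.1 -0.1  0.9  0.3]
[443, -117, 110] -> [-127.1  -43.9   38. ]
[443, -117, 22] -> [-127.1  -43.9  126. ]
```

Emit:
{"method": "apply_moves", "body": {
  "moves": [
    [-60, -20, 10, -0.1, 0.25],
    [-110, -38, 25, -0.1, 0.25],
    [-127, -44, 45, -0.1, 0.25],
    [-127, -44, 63, -0.1, 0.25],
    [-127, -44, 63, -0.1, 0.25],
    [-127, -44, 63, -0.1, 0.25]
  ]
}}

```text
clock: 3.58
tcp_pos: [442.9, -117.5, 85.4]
tcp_rot: [0.0, 0.614, 0.789, 0.0]
contact_force: [-0.5, -0.1, -0.8]
opening: 70.6
grasp_force: 0.0
```

```bash
python3 -c "
from h import *
shift([443,-117,22])
S=viewer.read_camera('side');T=viewer.read_camera('top');o=telemetry.get_obs()
a,b=S['img'][150:270,230:390],T['img'][190:310,270:430]
cv2.imwrite('pics/h1.png',cv2.resize(np.hstack([a,b]),(800,300),interpolation=cv2.INTER_CUBIC))
print(proj(S,o['tcp_pos']),proj(T,o['tcp_pos']))"
```

```text
t 3.575 tcp [ 442.9 -117.5   85.4] yaw 14.252132983366739 open 70.64641431541676 F [-0.5 -0.1 -0.8] turn 0.15213298336674086 q [-0.3  0.3  0.5  2.1 -0.2  0.7  0.7]
[443, -117, 22] -> [ 0.5  0.2 63.4]
[[295.8 226.6]] [[356.4 253.7]]
```

View pics/h1.png

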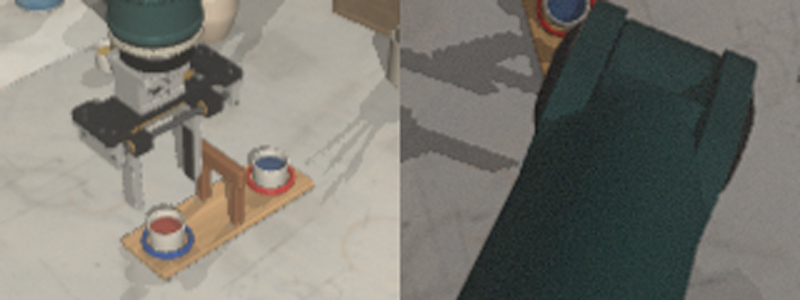

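The side view shows the fingertips at crop (134,205) and (190,180). Their midpoint matches the projected TCP (295.8,226.6), straddling the red pot. Next I descend and grip.

Emit:
{"method": "apply_moves", "body": {
  "moves": [
    [0, 0, 32, -0.1, 0.25],
    [0, 0, 55, -0.1, 0.25],
    [0, 0, 64, -0.1, 0.25],
    [0, 0, 64, -0.1, 0.25],
    [0, 0, 64, -0.1, 0.7],
    [0, 0, 64, -0.1, 0.7],
    [0, 0, 64, -0.1, 0.7],
    [0, 0, 64, -0.1, 0.7]
  ]
}}

```text
clock: 4.68
tcp_pos: [442.6, -118.1, 21.1]
tcp_rot: [0.0, 0.614, 0.79, 0.0]
contact_force: [-0.6, 0.5, 7.6]
opening: 42.0
grasp_force: 30.0
```

Emit:
{"method": "apply_moves", "body": {
  "moves": [
    [0, 0, -30, 0, 0.7],
    [0, 0, -50, 0, 0.7],
    [40, 0, -50, 0, 0.7],
    [90, 15, -50, 0, 0.7],
    [130, 50, -50, 0, 0.7],
    [130, 50, -30, 0, 0.7],
    [130, 50, -5, 0, 0.7],
    [130, 50, 6, 0, 0.7],
    [130, 50, 9.5, 0, 0.7],
    [130, 50, 9.5, 0, 0.7]
  ]
}}

```text
clock: 5.92
tcp_pos: [458.9, 20.0, 11.7]
tcp_rot: [0.0, 0.614, 0.789, 0.0]
contact_force: [0.6, 0.2, -0.9]
opening: 41.9
grasp_force: 30.0
```

```bash
python3 -c "
from h import *
shift()
S=viewer.read_camera('side');
cv2.imwrite('pics/h2.png',cv2.resize(S['img'][150:270,200:360],(640,480),interpolation=cv2.INTER_CUBIC))"
```

```text
t 5.925 tcp [458.9  20.   11.7] yaw 14.255512146923058 open 41.88610524843134 F [ 0.6  0.2 -0.9] turn 0.15551214692305848 q [-0.5  0.5  0.4  2.2 -0.3  0.6  0.4]
```

View pics/h2.png

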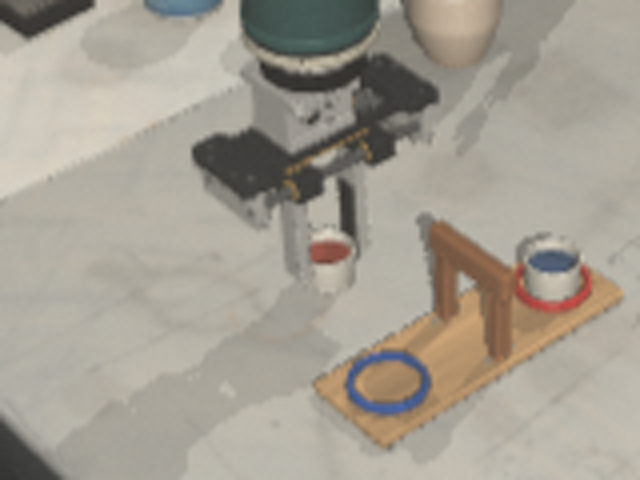

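Emit:
{"method": "apply_moves", "body": {
  "moves": [
    [0, 0, 1, 0, 0.7],
    [0, 0, 1.5, 0, 0.7],
    [0, 0, 1.5, 0, 0.25],
    [0, 0, 1.5, 0, 0.25],
    [0, 0, 1.5, 0, 0.25],
    [0, 0, 1.5, 0, 0.25],
    [0, 0, -50, 0, 0.25],
    [0, 0, -110, 0, 0.25],
    [0, 0, -110, 0, 0.25],
    [0, 0, -110, 0, 0.25]
  ]
}}

```text
clock: 7.22
tcp_pos: [458.5, 20.4, 121.1]
tcp_rot: [-0.0, 0.614, 0.79, 0.0]
contact_force: [0.1, -0.7, -0.5]
opening: 70.6
grasp_force: 0.0
```

```bash
python3 -c "
from h import *
shift([598,-78.5,121],[598,-78.5,21])
S=viewer.read_camera('side');cv2.imwrite('pics/x.png',S['img'])
p=np.load('carrier.npy');print('exp blue collar',proj(S,cpts(p,[0,-80,13.5])))
im=S['img'].astype(int);m=(im[:,:,0]>im[:,:,2]+50);m[:, :280]=0;m[:,320:]=0;m[:225]=0;m[265:]=0
v,u=np.nonzero(m);print('meas',(u.min()+u.max())/2,(v.min()+v.max())/2,u.min(),u.max(),v.min(),v.max())"
```

```text
t 7.225 tcp [458.5  20.4 121.1] yaw 14.302556924698791 open 70.56434760758002 F [ 0.1 -0.7 -0.5] turn 0.20255692469879705 q [-0.6  0.3  0.5  2.1 -0.2  0.8  0.3]
[598, -78.5, 121] -> [-130.3  110.7    0.1]
[598, -78.5, 21] -> [-130.4  110.7  100.1]
exp blue collar [[297.5 245.5]]
meas 296.5 245.0 287 306 238 252
```

Emit:
{"method": "apply_moves", "body": {
  "moves": [
    [-20, 55, 0, 0, 0.25],
    [-60, 100, 0, 0, 0.25],
    [-110, 111, 0, 0, 0.25],
    [-130, 111, 10, 0, 0.25],
    [-130, 111, 50, 0, 0.25],
    [-130, 111, 85, 0, 0.25],
    [-130, 111, 100, 0, 0.25],
    [-130, 111, 100, 0, 0.25],
    [-130, 111, 100, 0, 0.25]
  ]
}}

```text
clock: 8.4
tcp_pos: [598.9, -78.6, 22.3]
tcp_rot: [0.001, 0.614, 0.789, 0.0]
contact_force: [-0.5, 0.1, 0.2]
opening: 70.6
grasp_force: 0.0
```

Emit:
{"method": "apply_moves", "body": {
  "moves": [
    [0, 0, 0, 0, 0.7],
    [0, 0, 0, 0, 0.7],
    [0, 0, 0, 0, 0.7],
    [0, 0, 0, 0, 0.7]
  ]
}}

```text
clock: 8.9
tcp_pos: [598.5, -78.4, 21.6]
tcp_rot: [0.0, 0.614, 0.79, 0.0]
contact_force: [-1.1, 0.9, 5.3]
opening: 42.5
grasp_force: 30.0
```

```bash
python3 -c "
from h import *
shift([444.85,-118.3,130],[444.85,-118.3,21])
S=viewer.read_camera('side');
cv2.imwrite('pics/h3.png',cv2.resize(S['img'][150:270,240:400],(640,480),interpolation=cv2.INTER_CUBIC))"
```

```text
t 8.9 tcp [598.5 -78.4  21.6] yaw 14.28286988483025 open 42.49199133460739 F [-1.1  0.9  5.3] turn 0.18286988483025368 q [-0.3  0.7  0.5  1.8 -0.4  0.8  0.6]
[444.85, -118.3, 130] -> [  -0.8 -158.7 -108.5]
[444.85, -118.3, 21] -> [  -0.8 -158.8    0.5]
```

View pics/h3.png

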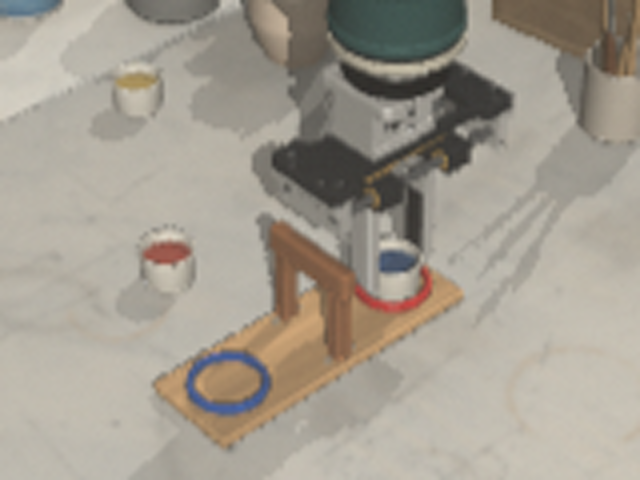

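Emit:
{"method": "apply_moves", "body": {
  "moves": [
    [0, 0, -40, 0, 0.7],
    [0, 0, -90, 0, 0.7],
    [0, 0, -108, 0, 0.7],
    [-1, -15, -108, 0, 0.7],
    [-1, -65, -108, 0, 0.7],
    [-1, -115, -108, 0, 0.7],
    [-1, -150, -108, 0, 0.7],
    [-1, -159, -108, 0, 0.7],
    [-1, -159, -80, 0, 0.7],
    [-1, -159, -40, 0, 0.7]
  ]
}}

```text
clock: 10.2
tcp_pos: [444.6, -118.4, 60.2]
tcp_rot: [0.0, 0.613, 0.79, 0.0]
contact_force: [1.2, 0.6, -0.4]
opening: 41.5
grasp_force: 30.0
```

```bash
python3 -c "
from h import *
shift([444.85,-118.3,21.6])
S=viewer.read_camera('side');
cv2.imwrite('pics/h4.png',cv2.resize(S['img'][170:270,240:370],(780,600),interpolation=cv2.INTER_CUBIC))
o=telemetry.get_obs()['tcp_pos'];print((proj(S,np.array(o)+[0,0,18])-[240,170])*6)"
```

```text
t 10.2 tcp [ 444.6 -118.4   60.2] yaw 14.319575155526675 open 41.53411723563893 F [ 1.2  0.6 -0.4] turn 0.21957515552666962 q [-0.3  0.4  0.5  2.1 -0.3  0.7  0.7]
[444.85, -118.3, 21.6] -> [ 0.   0.2 38.6]
[[333.8 359.8]]
```

View pics/h4.png

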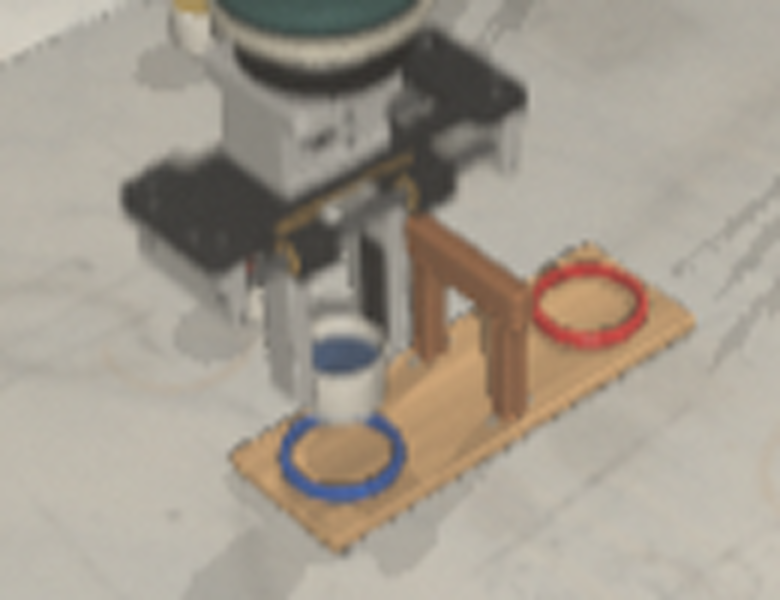

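```bash
python3 -c "
from h import *
S=viewer.read_camera('side');S0=cv2.imread('pics/side0.png')
def disc(im,l,t,r,b):
    im=im.astype(int);m=im[:,:,0]>im[:,:,2]+25;k=np.zeros_like(m);k[t:b,l:r]=1;m&=k
    n,lab,st,ce=cv2.connectedComponentsWithStats(m.astype('uint8'));print(st[1:],ce[1:])
disc(S0,325,195,350,232); disc(S['img'],285,218,312,260)
d=onplane(S,(337.7,215.5),36);print(d)
o=telemetry.get_obs()['tcp_pos'];mv=np.array(o)-[598.5,-78.4,21.6]
for z in(30,33,36):
  d=np.array([596.5,-77.9,z]);print(z,proj(S,d),proj(S,d+mv), proj(S,d+mv+[0,0,5])-proj(S,d+mv),proj(S,d+mv+[-1.2,4.8,0])-proj(S,d+mv))
"
```

```text
[[333 213   9   5  32]] [[337.1 215.4]]
[[292 229   9   5  39]
 [287 240  20  14  70]] [[295.6 231. ]
 [296.7 248. ]]
[596.3 -80.3  36. ]
30 [[337.3 216.6]] [[295.1 232.2]] [[-0.1 -1.3]] [[-1.1 -0.9]]
33 [[337.4 215.8]] [[295.  231.4]] [[-0.1 -1.3]] [[-1.1 -0.9]]
36 [[337.4 215. ]] [[295.  230.6]] [[-0.1 -1.3]] [[-1.1 -0.9]]
```

The blue disc sits at (295.6,231.0) against the predicted (295,231.2), so the pot has not moved in the grip and I can lower it.

Emit:
{"method": "apply_moves", "body": {
  "moves": [
    [0, 0, 20, 0, 0.7],
    [0, 0, 34, 0, 0.7],
    [0, 0, 38.5, 0, 0.7],
    [0, 0, 38.5, 0, 0.7],
    [0, 0, 39, 0, 0.7]
  ]
}}

```text
clock: 10.92
tcp_pos: [444.9, -118.7, 22.9]
tcp_rot: [0.0, 0.614, 0.79, 0.0]
contact_force: [-0.3, -0.0, -0.9]
opening: 42.2
grasp_force: 30.0
```

Emit:
{"method": "apply_moves", "body": {
  "moves": [
    [0, 0, 0, 0, 0.25],
    [0, 0, 0, 0, 0.25],
    [0, 0, 0, 0, 0.25],
    [0, 0, 0, 0, 0.25],
    [0, 0, -40, 0, 0.25],
    [0, 0, -100, 0, 0.25],
    [0, 0, -100, 0, 0.25],
    [0, 0, -100, 0, 0.25],
    [0, 0, -100, 0, 0.25]
  ]
}}

```text
clock: 12.05
tcp_pos: [443.9, -118.5, 121.4]
tcp_rot: [-0.001, 0.614, 0.789, -0.001]
contact_force: [0.3, -0.8, -0.3]
opening: 70.6
grasp_force: 0.0
```

```bash
python3 -c "
from h import *
cs=[viewer.read_camera(n) for n in('side','top')]
rs=[nets.pinpoint(n,'red_pot') for n in('side','top')]
print(rs)
if all(rs):print(tri(cs,[r[0]['xy'] for r in rs]))
if rs[0]:print(onplane(cs[0],rs[0][0]['xy'],0))
shift([458.7,20.2,121],[458.7,20.2,11.5])
im=cs[0]['img'].astype(int);m=im[:,:,0]>im[:,:,2]+25;k=np.zeros_like(m);k[218:262,280:315]=1
n,lab,st,ce=cv2.connectedComponentsWithStats((m&k).astype('uint8'));print(st[1:],ce[1:])
p=np.load('carrier.npy');print('exp blue disc',proj(cs[0],cpts(p,[0,-80,34])),'collar',proj(cs[0],cpts(p,[0,-80,14])))
"
```

```text
[[{'xy': [282.0, 217.2], 'score': 0.42}, {'xy': [311.0, 163.5], 'score': 0.23}], [{'xy': [295.2, 251.9], 'score': 0.7}]]
(array([458.9,  25.8,   4.2]), np.float64(0.46817524610025885))
[462.1  30.   -0. ]
t 12.25 tcp [ 444.1 -118.7  121.7] yaw 14.262842141456133 open 70.48453316361078 F [-0.6 -0.1  1.1] turn 0.16284214145613873 q [-0.3  0.3  0.6  2.1 -0.2  0.8  0.6]
[458.7, 20.2, 121] -> [131.1  48.4   0.7]
[458.7, 20.2, 11.5] -> [131.1  48.5 110.2]
[[291 238  12   5  45]
 [287 241  20  13  62]] [[296.5 240. ]
 [296.  249. ]]
exp blue disc [[297.2 240.3]] collar [[297.5 245.4]]
```

Emit:
{"method": "apply_moves", "body": {
  "moves": [
    [50, 10, 0, 0, 0.25],
    [100, 35, 0, 0, 0.25],
    [132, 49, 15, 0, 0.25],
    [132, 49, 60, 0, 0.25],
    [132, 49, 95, 0, 0.25],
    [132, 49, 110, 0, 0.25],
    [132, 49, 110, 0, 0.25],
    [132, 49, 110, 0, 0.25]
  ]
}}

```text
clock: 13.25
tcp_pos: [460.1, 21.3, 13.3]
tcp_rot: [0.0, 0.614, 0.789, 0.001]
contact_force: [-0.2, -0.1, 0.3]
opening: 70.7
grasp_force: 0.0
```

Emit:
{"method": "apply_moves", "body": {
  "moves": [
    [0, 0, 0, 0, 0.7],
    [0, 0, 0, 0, 0.7],
    [0, 0, 0, 0, 0.7],
    [0, 0, 0, 0, 0.7],
    [0, 0, -40, 0, 0.7],
    [0, 0, -100, 0, 0.7],
    [0, 0, -110, 0, 0.7],
    [0, 0, -110, 0, 0.7],
    [0, 0, -110, 0, 0.7]
  ]
}}

```text
clock: 14.38
tcp_pos: [458.7, 21.4, 121.1]
tcp_rot: [-0.001, 0.614, 0.79, -0.001]
contact_force: [0.2, -0.2, -0.3]
opening: 41.9
grasp_force: 30.0
```

```bash
cat >> h.py <<'E'
def blobs(im,ch,l,t,r,b,th=25):
    im=im.astype(int);o=2-ch;m=im[:,:,ch]>im[:,:,o]+th;k=np.zeros_like(m);k[t:b,l:r]=1
    n,lab,st,ce=cv2.connectedComponentsWithStats((m&k).astype('uint8'))
    for s,c in zip(st[1:],ce[1:]):
        if s[4]>8:print(s,c)
E
python3 -c "
from h import *
S=viewer.read_camera('side');o=np.array(telemetry.get_obs()['tcp_pos']);u=proj(S,o+[0,0,12])[0].astype(int);print('exp red disc',proj(S,o+[0,0,12]))
blobs(S['img'],2,u[0]-14,u[1]-14,u[0]+14,u[1]+14,35)
S0=cv2.imread('pics/side0.png');blobs(S0,2,282,230,310,252,45)
p=np.load('carrier.npy');print(proj(S,[443,-116.6,34]))
shift([600,-79.3,121],[600,-79.3,22])
"
```

```text
exp red disc [[279.6 184.3]]
[274 170   5   2   9] [275.8 170.4]
[275 181  11   6  53] [279.5 183.7]
[301 230   9  22 103] [306.5 238.3]
[290 237  13   7  62] [295.9 239.8]
[282 240   6  12  46] [284.2 246.3]
[[296.4 240.1]]
t 14.425 tcp [458.7  21.3 121.1] yaw 14.277181985832955 open 41.729883840384865 F [-0.7 -0.8 -1.1] turn 0.1771819858329593 q [-0.6  0.3  0.6  2.1 -0.2  0.8  0.3]
[600, -79.3, 121] -> [-132.3  112.2   -0.1]
[600, -79.3, 22] -> [-132.3  112.4   98.9]
```

Emit:
{"method": "apply_moves", "body": {
  "moves": [
    [-10, 55, 0, 0, 0.7],
    [-40, 100, 0, 0, 0.7],
    [-85, 112, 0, 0, 0.7],
    [-125, 112, 0, 0, 0.7],
    [-132, 112, 20, 0, 0.7],
    [-132, 112, 60, 0, 0.7],
    [-132, 112, 60, 0, 0.7],
    [-132, 112, 60, 0, 0.7]
  ]
}}

```text
clock: 15.42
tcp_pos: [600.6, -78.6, 62.7]
tcp_rot: [-0.0, 0.614, 0.79, -0.0]
contact_force: [0.7, 0.1, -0.0]
opening: 42.0
grasp_force: 30.0
```

```bash
python3 -c "
from h import *
S=viewer.read_camera('side');o=np.array(telemetry.get_obs()['tcp_pos']);u=proj(S,o+[0,0,12])[0].astype(int);print('exp red disc',proj(S,o+[0,0,12]))
blobs(S['img'],2,u[0]-14,u[1]-14,u[0]+14,u[1]+30,35)
p=np.load('carrier.npy');print('collar',proj(S,cpts(p,[0,80,14])))
shift([600,-79.3,121],[600,-79.3,22])
"
```

```text
exp red disc [[339.  204.5]]
[335 201  10   7  52] [339.2 204.3]
[325 214  28  20 463] [337.1 223.7]
collar [[338.5 220.5]]
t 15.475 tcp [601.  -78.6  63.3] yaw 14.303582917110882 open 41.9625809462448 F [-0.4 -0.1  0.4] turn 0.20358291711087872 q [-0.3  0.6  0.5  1.8 -0.4  0.8  0.6]
[600, -79.3, 121] -> [ -0.4  -1.1 -57.7]
[600, -79.3, 22] -> [-0.4 -1.2 41.3]
```

Emit:
{"method": "apply_moves", "body": {
  "moves": [
    [0, -1, 20, 0, 0.7],
    [0, -1, 35, 0, 0.7],
    [0, -1, 40, 0, 0.7],
    [0, -1, 41, 0, 0.7],
    [0, -1, 41, 0, 0.7]
  ]
}}

```text
clock: 16.1
tcp_pos: [598.9, -79.1, 21.5]
tcp_rot: [-0.001, 0.614, 0.789, -0.0]
contact_force: [-9.3, 1.9, 16.2]
opening: 41.9
grasp_force: 30.0
```

Emit:
{"method": "apply_moves", "body": {
  "moves": [
    [0, 0, 0, 0, 0.25],
    [0, 0, 0, 0, 0.25],
    [0, 0, 0, 0, 0.25],
    [0, 0, 0, 0, 0.25],
    [0, 0, -40, 0, 0.25],
    [0, 0, -100, 0, 0.25],
    [0, 0, -115, 0, 0.25],
    [0, 0, -115, 0, 0.25],
    [0, 0, -115, 0, 0.25]
  ]
}}

```text
clock: 17.23
tcp_pos: [598.8, -78.9, 134.8]
tcp_rot: [-0.001, 0.614, 0.79, -0.001]
contact_force: [-0.4, 0.7, -0.6]
opening: 70.4
grasp_force: 0.0
```

```bash
python3 -c "
from h import *
S=viewer.read_camera('side');p=np.load('carrier.npy')
print('exp disc',proj(S,cpts(p,[[0,80,34],[0,-80,34]])))
blobs(S['img'],2,325,200,352,235,45)
print('blue');blobs(S['img'],0,280,218,315,262)
rs=nets.pinpoint('side','handle');print(rs[:1])
shift([522.4,-98.8,115],[522.4,-98.8,70])
a=S['img'][150:270,240:400];cv2.imwrite('pics/h5.png',cv2.resize(a,(800,600),interpolation=cv2.INTER_CUBIC))
"
```

```text
exp disc [[338.6 215.5]
 [297.2 240.3]]
[332 213  12   5  48] [337.7 215. ]
[325 216  27  19 325] [336.3 226.2]
blue
[291 238  11   5  42] [296.2 240. ]
[287 241  20  13  63] [296.2 248.9]
[{'xy': [313.4, 215.8], 'score': 0.91}]
t 17.325 tcp [598.8 -79.  134.8] yaw 14.284132302523378 open 70.86905561249841 F [ 0.1  0.5 -0.3] turn 0.18413230252338053 q [-0.3  0.5  0.6  1.7 -0.3  1.   0.6]
[522.4, -98.8, 115] -> [ -0.3 -78.9  20. ]
[522.4, -98.8, 70] -> [ -0.3 -78.8  65. ]
```

View pics/h5.png

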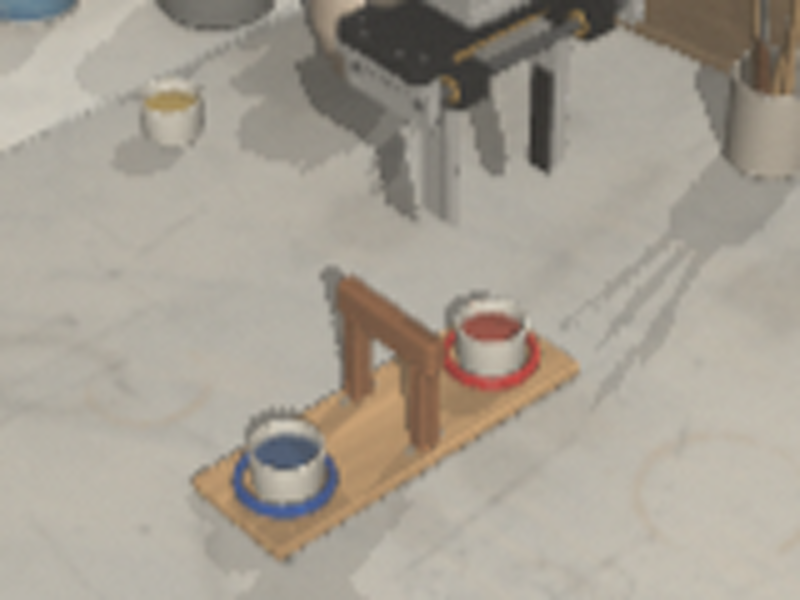

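The picture shows the red pot in the red collar at (490,330) and the blue pot in the blue collar at (285,460), both upright and seated. The carrier has not moved. Now the handle.

Emit:
{"method": "apply_moves", "body": {
  "moves": [
    [0, -40, 0, 0, 0.25],
    [0, -75, 5, 0, 0.25],
    [0, -79, 20, -0.2, 0.25],
    [0, -79, 50, -0.2, 0.25],
    [0, -79, 66, -0.2, 0.25],
    [0, -79, 73, -0.2, 0.25],
    [0, -79, 73, -0.2, 0.25],
    [0, -79, 73, -0.2, 0.5],
    [0, -79, 73, -0.2, 0.8],
    [0, -79, 73, -0.2, 1]
  ]
}}

```text
clock: 18.58
tcp_pos: [523.2, -98.6, 63.7]
tcp_rot: [0.0, 0.612, 0.791, 0.0]
contact_force: [0.6, -0.9, 0.7]
opening: 44.0
grasp_force: 0.0
```

Emit:
{"method": "apply_moves", "body": {
  "moves": [
    [0, 0, 0, 0, 1],
    [0, 0, 0, 0, 1],
    [0, 0, 0, 0, 1],
    [0, 0, 0, 0, 1]
  ]
}}

```text
clock: 19.08
tcp_pos: [522.9, -98.7, 63.3]
tcp_rot: [-0.0, 0.612, 0.791, -0.0]
contact_force: [-0.9, 0.3, 0.6]
opening: 14.1
grasp_force: 30.0
```

Opening is 14.1 mm, so the bar is gripped. I lift gently.

Emit:
{"method": "apply_moves", "body": {
  "moves": [
    [0, 0, -5, 0, 1],
    [0, 0, -15, 0, 1],
    [0, 0, -30, 0, 1],
    [0, 0, -45, 0, 1],
    [0, 0, -60, 0, 1],
    [0, 0, -75, 0, 1],
    [0, 0, -88, 0, 1],
    [0, 0, -96, 0, 1],
    [0, 0, -100, 0, 1],
    [0, 0, -100, 0, 1]
  ]
}}

```text
clock: 20.32
tcp_pos: [522.9, -98.6, 163.2]
tcp_rot: [-0.0, 0.612, 0.791, -0.0]
contact_force: [-0.4, -1.2, -4.0]
opening: 13.5
grasp_force: 30.0
```

Emit:
{"method": "apply_moves", "body": {
  "moves": [
    [0, 0, 0, 0, 1],
    [0, 0, 0, 0, 1],
    [0, 0, 0, 0, 1],
    [0, 0, 0, 0, 1],
    [0, 0, 0, 0, 1],
    [0, 0, 0, 0, 1],
    [0, 0, 0, 0, 1],
    [0, 0, 0, 0, 1]
  ]
}}

```text
clock: 21.32
tcp_pos: [523.0, -98.6, 163.3]
tcp_rot: [0.0, 0.612, 0.791, -0.0]
contact_force: [-0.2, 0.1, -3.2]
opening: 13.7
grasp_force: 30.0
```

```bash
python3 -c "
from h import *
shift()
S=viewer.read_camera('side');T=viewer.read_camera('top');p=np.load('carrier.npy')
print('exp disc',proj(S,cpts(p,[[0,80,134],[0,-80,134]])))
print('red');blobs(S['img'],2,310,160,360,215,45)
print('blue');blobs(S['img'],0,270,180,320,250)
a=S['img'][130:270,240:420];cv2.imwrite('pics/h6.png',cv2.resize(a,(720,560),interpolation=cv2.INTER_CUBIC))
"
```

```text
t 21.325 tcp [523.  -98.6 163.3] yaw 14.479099544120748 open 13.720369739055712 F [-0.2  0.1 -3.2] turn 0.37909954412074853 q [-0.4  0.3  0.6  1.9 -0.2  1.   0.6]
exp disc [[339.2 188.8]
 [295.9 213. ]]
red
[310 184  47  31 766] [327.9 201.4]
[333 186  12   5  48] [338.3 188.1]
blue
[290 211  12   5  45] [295.7 212.8]
[285 215  22  12  71] [295.5 222.1]
```

View pics/h6.png

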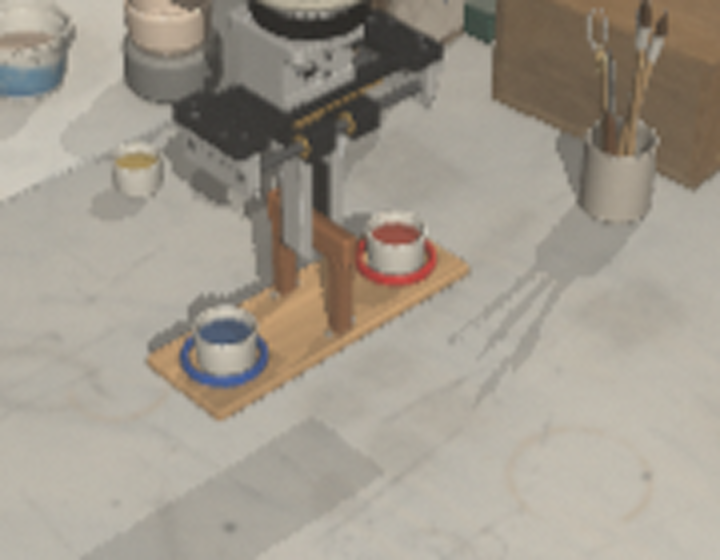

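The carrier is held level about 100 mm up. The discs, red (338,188) and blue (296,213), lie within 1 px of where they should be at that height, and both pots are in their collars.

```bash
python3 -c "
from plant import robot
print(robot.hand_in())"
```

```text
the job is handed in; nothing more can be done
None
```

The red and blue pots are swapped, each seated in the collar of its own colour, and I handed the job in at about 21 s with the carrier gripped by its handle, level and steady about 100 mm up.

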